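# Load the labware dryer with washed spot plates and bottles

### The job

The washed ware has to go on the bench dryer for a fresh drying run. First stop the dryer: turn its timer knob back (anticlockwise) all the way to the zero stop before anything is put on the dryer. Then take every white spot plate out of the wash carrier and lean it at a slant against the dryer's back rail, standing on its short edge on the deck and facing square to the rail, plates side by side without touching one another; and lay every amber bottle on its side on the pair of bottle bars at the front of the deck, along the bars. Leave the tube rack, wash bottle and beaker where they are.

Things in the scene. Friction and masses are not known exactly. Their poses are not given: they have to be found in the camera images.
- dryer: bench-top warm-air dryer, fixed to the bench. Origin: middle of its footprint on the bench; x points to its back (the rail side), y to its left, z up. Its steel deck is flat, top 45 mm above the bench, x -130 to 130 mm, y -215 to 105 mm. At its left end (y 105 to 215 mm, full depth) stands a white blower box 115 mm high that carries the timer knob on top
- backrail: steel round bar 10 mm in diameter, fixed to the dryer, for leaning flat ware on. It runs along the dryer's y from -205 to 95 mm at dryer x = 100 mm, its axis 125 mm above the bench (80 mm above the deck); a post down to the deck at either end, open between. A plate leaned 10 to 35 degrees from upright stays by friction. Origin and axes are the dryer's
- bottlebars: pair of parallel steel round bars 10 mm in diameter, fixed to the dryer, that make a cradle for bottles lying on their side. They run along the dryer's y from -210 to 100 mm at dryer x = -101 and -49 mm, axes 70 mm above the bench. A bottle lying in them has its axis at dryer x = -75 mm, 96 mm above the bench; two bottles fit end to end. Origin and axes are the dryer's
- timer (a joint): timer knob of the dryer: angle in rad, 0 at the zero stop, growing clockwise seen from above to 4.6; it stays where it is left (friction about 0.04 N m). Starts somewhere above zero (running)
- timer_grip (a point): point on the timer knob's vertical axis (dryer x = -50, y = 160 mm), at the height to grip, 152 mm above the bench. Knob: a bar grip 14 mm thick, 46 mm long and 32 mm high (top 159 mm above the bench) on a disc 48 mm across; at timer = 0 the bar lies along the dryer's x; the white mark on the bar points to the dryer's -x side then, where the red tick is
- carrier: wash carrier, fixed on the bench: white base 100 (x) by 190 mm (y) with three slots at y = -65, 0 and 65 mm, each 16 mm wide between steel wire loops that end 63 mm above the bench. Plates stand upright in them, foot 12 mm above the bench, thickness along the carrier's y; lift a plate 60 mm straight up to free it. Origin: middle of the footprint
- plate1: white porcelain spot plate, a flat slab 140 mm tall, 85 mm wide and 12 mm thick, 0.2 to 0.4 kg, both faces flat to the touch, 12 round wells on one. Origin: middle of its lower short edge (standing in the carrier); z runs up the slab to the other short edge, y across its width, x through its thickness (wells on the -x face). Absent in some starts (None)
- plate2: white porcelain spot plate, a flat slab 140 mm tall, 85 mm wide and 12 mm thick, 0.2 to 0.4 kg, both faces flat to the touch, 12 round wells on one. Origin: middle of its lower short edge (standing in the carrier); z runs up the slab to the other short edge, y across its width, x through its thickness (wells on the -x face). Absent in some starts (None)
- plate3: white porcelain spot plate, a flat slab 140 mm tall, 85 mm wide and 12 mm thick, 0.2 to 0.4 kg, both faces flat to the touch, 12 round wells on one. Origin: middle of its lower short edge (standing in the carrier); z runs up the slab to the other short edge, y across its width, x through its thickness (wells on the -x face). Absent in some starts (None)
- bottle1: amber glass bottle without cap, round, 64 mm in diameter up to 82 mm, shoulder up to 96 mm, neck 28 mm in diameter, 120 mm tall over all, 0.1 to 0.2 kg, thick-bottomed, paper label. Starts upright on the bench. Origin: centre of its base; z runs from base to mouth. If knocked it slides or falls over, and can be taken up lying
- bottle2: amber glass bottle without cap, round, 64 mm in diameter up to 82 mm, shoulder up to 96 mm, neck 28 mm in diameter, 120 mm tall over all, 0.1 to 0.2 kg, thick-bottomed, paper label. Starts upright on the bench. Origin: centre of its base; z runs from base to mouth. If knocked it slides or falls over, and can be taken up lying
- tuberack: bystander: clear rack with glass test tubes, 180 x 75 mm, 103 mm high, loose; leave alone. Origin: centre of its underside
- washbottle: bystander: white wash bottle with blue collar and bent spout, 64 mm in diameter, 168 mm high, loose; leave alone. Origin: centre of its base
- beaker: bystander: glass beaker, 68 mm across, 85 mm high, loose; leave alone. Origin: centre of its base
Things that resemble listed ones, but are neither listed nor needed, are in the scene too. What is shaped like the bottle1 but red or yellow is not meant.

How it is judged:
On the way, in this order (a step that is already met when the one before it is completed fails the run):
1. the timer is back at its zero stop (value of joint timer below 0.1 rad), for 0.2 s.
2. every plate leans on the rail and every bottle lies on the bars (angle between plate1's own z axis and vertical between 0.12 and 0.7 rad and contact force between each of plate1, plate2, plate3 and backrail above 0.1 N and contact force between each of plate1, plate2, plate3 and dryer above 0.1 N and z of plate1 in the frame of dryer between 0.035 and 0.06 m and x of each of plate1, plate2, plate3 in the frame of dryer below 0.1 m and angle between the y axis of each of plate1, plate2, plate3 and the y axis of dryer, either way round below 0.3 rad and linear speed of each of plate1, plate2, plate3, bottle1, bottle2 below 0.03 m/s and angle between plate2's own z axis and vertical between 0.12 and 0.7 rad and z of plate2 in the frame of dryer between 0.035 and 0.06 m and angle between plate3's own z axis and vertical between 0.12 and 0.7 rad and z of plate3 in the frame of dryer between 0.035 and 0.06 m and angle between the z axis of each of bottle1, bottle2 and the y axis of dryer, either way round below 0.2 rad and contact force between each of bottle1, bottle2 and bottlebars above 0.1 N and z of bottle1 in the frame of dryer between 0.08 and 0.11 m and x of bottle1 in the frame of dryer between -0.09 and -0.06 m and z of bottle2 in the frame of dryer between 0.08 and 0.11 m and x of bottle2 in the frame of dryer between -0.09 and -0.06 m and contact force between plate1 and plate2 below 0.05 N and contact force between each of plate1, plate2 and plate3 below 0.05 N), for 0.2 s.
At the end, for the whole second after the job is handed in: timer within 0.10 rad of zero; every plate stands on the deck slanting 0.12-0.70 rad from upright, touching the back rail, square to it within 0.3 rad, clear of other plates; every bottle lies on the bars, along them within 0.2 rad, within 15 mm of their middle; all at rest, let go (all of step 2 and value of joint timer below 0.1 rad).
It fails at once if a plate is leaned on the rail or a bottle laid on the bars while the timer is more than 0.2 rad from zero (value of joint timer above 0.2 rad and (contact force between any of plate1, plate2, plate3 and backrail above 0.3 N or (angle between the z axis of bottle1 and the y axis of dryer, either way round below 0.2 rad and contact force between bottle1 and bottlebars above 0.1 N and z of bottle1 in the frame of dryer between 0.08 and 0.11 m and x of bottle1 in the frame of dryer between -0.09 and -0.06 m and linear speed of bottle1 below 0.03 m/s) or (angle between the z axis of bottle2 and the y axis of dryer, either way round below 0.2 rad and contact force between bottle2 and bottlebars above 0.1 N and z of bottle2 in the frame of dryer between 0.08 and 0.11 m and x of bottle2 in the frame of dryer between -0.09 and -0.06 m and linear speed of bottle2 below 0.03 m/s))).
It fails at once if the tube rack, wash bottle or beaker is moved more than 30 mm (distance of any of tuberack, washbottle, beaker from where it was at the start of the episode above 0.03 m).
Of plate1, plate2, plate3 only 2 to 3 are there at a start; the rules pass over those that are not, and their reading is None.
At some moment in a run one of bottle1, bottle2 may be knocked a few centimetres aside while the robot is not near it.
It also fails if it takes over 210 s, if anything falls off the work surface, if the arm or the gripper's body presses on something with over 40 N, if the wrist force passes 120 N, or if a joint passes its speed limit or range.

### The arm

A 6-joint arm with a two-finger parallel gripper is mounted at the origin on the work surface. World frame = base frame: x ahead of the robot, y to its left, z up, the work surface at z = 0. Lengths are in m, angles in rad, forces in N, time in s.
With the tool pointing down it reaches from about 0.275 to 0.875 m from the base axis. Payload 12.5 kg.
Tool frame: the origin (TCP) lies on the centre line of the jaws, within the pads' length; the fingertips stand r.finger_overhang ahead of it and the grasp point (between the pads) lies 3 mm ahead of it (r.finger_overhang is the distance from the TCP to the fingertips, in m); z points along the fingers, y is the direction in which the jaws open and shut (so a half turn about z gives the same grasp; the last joint's range is limited). The gripper opens to 85 mm and grips with 20 to 120 N. Pads are 22 mm wide; open, the fingers measure 114 mm over their backs; the gripper's body (76 mm by 85 mm) begins 54 mm behind the grasp point. The pads swing forward as they close: fully open they stand 13 mm farther back than shut.
Start: joints at [1.062, 0.351, 1.652, -0, 1.139, -0.085], TCP at [0.226, 0.501, 0.253] pointing down, gripper open.
Joint ranges: [-2.75, 2.75], [-0.79, 2.1], [0.01, 2.65], [-1.57, 4.71], [0.07, 3.14], [-2.87, 2.87]. Speed limits (rad/s): [2.22, 2.22, 2.79, 3.14, 3.14, 3.14].

### API

Orientations are given as a unit quaternion [x, y, z, w].
In Python, from cell import r, optics gives the robot as it stands. The module is installed in compiled form; this text tells all that it offers. Calls block until the motion is done:
- r.move_to(position, orientation): joint-space move of the TCP to a pose.
- r.move_linear(position, rot=None, vel=0.15): straight line of the TCP; rot=None keeps the orientation; vel is the mean speed in m/s.
- r.set_joints(angles): joint-space move.
- r.set_gripper(opening, squeeze=None): opening from 0.0 (shut) to 1.0 (fully open); squeeze is the grip in N (None keeps the last); returns when the fingers have stopped.
- r.sleep(seconds).
- r.inverse_kinematics(position, orientation): joint angles nearest the present ones, or None.
- optics.get_image(name): name is "side" or "top" or "wrist"; returns a dict with "pixels" (480x640x3 uint8, red, green, blue), "depth" (480x640 float32, m along the optical axis (not along the pixel's ray), 0 where there is no reading), "fx", "fy", "cx", "cy" (pixels), "camera_from_world" (4x4, takes a point from world to camera coordinates); the wrist camera has in their place "mount" (4x4, takes a point from camera to tool coordinates, whose origin is the TCP and whose axes are the flange's). Camera axes: x right, y down, z forward; pixel columns grow to the right and rows downward; lengths in m; the calibration is good to about 2 mm. A picture is of the moment at which its call begins: read the wrist's pose just before it.
A pose or a line that the arm cannot do raises r.PlanningError and nothing moves.
- r.hand_in(): hands the job in, once; it reports no verdict.
Readings, each from a call of its own:
- r.current_t(): time.
- r.current_q(): joint angles.
- r.current_qvel(): joint speeds.
- r.current_effort(): joint torques, N m.
- r.current_tool_pos(): TCP position.
- r.current_ee_rot(): TCP orientation.
- r.current_contact_force(): force on the tool from outside, world axes, zero at the start.
- r.current_torque(): the same for the moment, N m.
- r.current_opening(): opening from 0.0 (shut) to 1.0 (fully open).
Only numpy, scipy, OpenCV 4.12 (cv2) and the standard library are available. Lean on these libraries where they do the work, as an engineer would, in place of code of your own. Each camera call takes 0.05 s, during which the arm holds its last target.

## Working session

There is one attempt and no reset: what is moved stays moved. The work goes in short steps, each a Python script; the robot and the scene stay as the last script left them, time stands still between calls to the robot, and variables do not carry over. Pictures are saved under pics/ and viewed, and the job is handed in when it is done.

```bash
mkdir -p pics; ls
cat > h.py <<'E'
import numpy as np, cv2
from cell import r, optics
from scipy.spatial.transform import Rotation as R
def snap(name,fn):
    d=optics.get_image(name); cv2.imwrite('pics/'+fn,d['pixels'][:,:,::-1]); return d
E
python3 - <<'E'
from h import *
print(r.current_t(),r.current_tool_pos(),r.current_ee_rot(),r.finger_overhang)
for n in ['top','side','wrist']:
    d=snap(n,n+'0.png'); np.savez('pics/'+n+'0.npz',**d)
    print(n,d['fx'],d['fy'],d['cx'],d['cy']); print(d.get('camera_from_world',d.get('mount')))
E
```

```text
pics
0.0 [0.22598731 0.50108396 0.25275319] [ 2.10288628e-01  9.77639162e-01 -5.79004320e-04 -1.66140163e-04] 0.022
top 618.9739087938192 618.9739087938192 325.6308320742195 240.78789317347903
[[ 0.0509399  -0.99869713 -0.00302823 -0.04375408]
 [-0.97619821 -0.0491518  -0.21123718  0.5565886 ]
 [ 0.21081312  0.01371655 -0.97743014  1.50148502]
 [ 0.          0.          0.          1.        ]]
side 503.0761095020805 503.0761095020805 318.5319023595401 234.82711592720764
[[ 0.76394148 -0.64488964 -0.02260039 -0.43774901]
 [-0.3326563  -0.36357275 -0.87014633  0.28483007]
 [ 0.55293147  0.67225904 -0.4922749   1.05272552]
 [ 0.          0.          0.          1.        ]]
wrist 333.61961217231857 333.61961217231857 320.681484113377 244.71477764502004
[[-1.20117413e-03 -9.51521201e-01 -3.07580821e-01  7.79593051e-02]
 [ 9.99999259e-01 -1.08277649e-03 -5.55588787e-04  1.14024610e-04]
 [ 1.95613226e-04 -3.07581261e-01  9.51521797e-01 -1.21088039e-01]
 [ 0.00000000e+00  0.00000000e+00  0.00000000e+00  1.00000000e+00]]
```

View pics/top0.png

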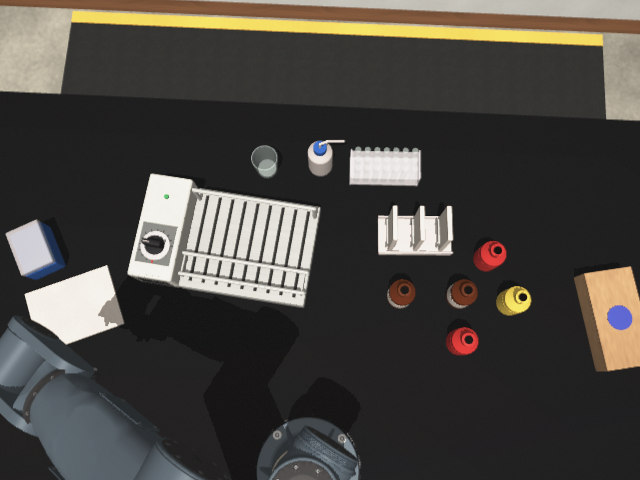

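View pics/side0.png

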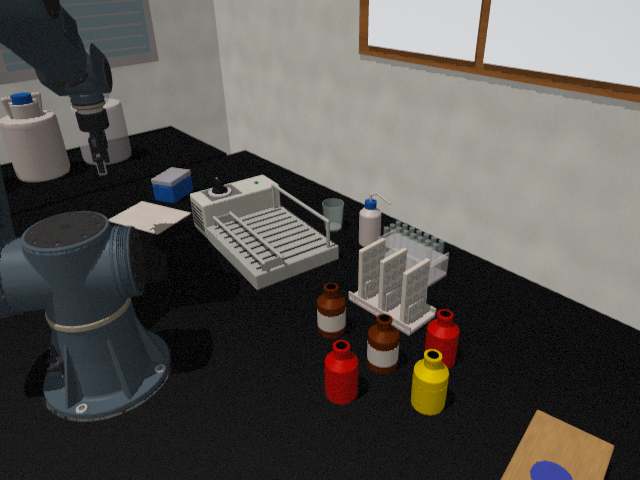

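View pics/wrist0.png

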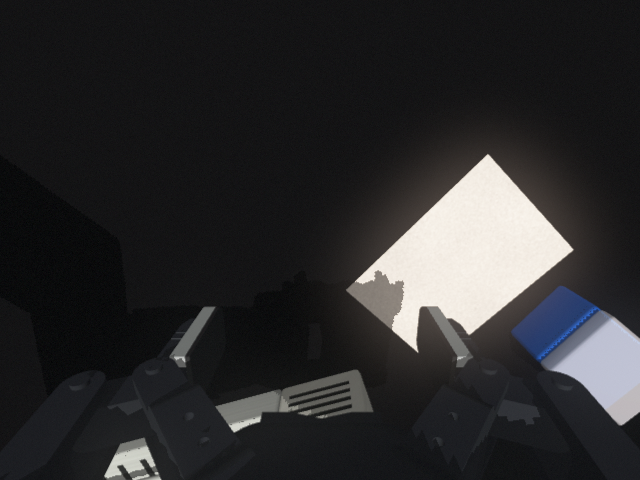

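Top view: dryer at (225,240) with its knob at (155,243), carrier with three plates at (415,230), and amber bottles at (401,292) and (462,292). Red and yellow decoys are next to them. Now I'll measure.

```bash
cat >> h.py <<'E'
def cloud(d,T=None):
    if T is None: T=np.linalg.inv(d['camera_from_world'])
    z=d['depth']; v,u=np.mgrid[:480,:640]
    P=np.stack([(u-d['cx'])/d['fx']*z,(v-d['cy'])/d['fy']*z,z],-1)
    W=P@T[:3,:3].T+T[:3,3]; W[z==0]=np.nan; return W
def ray(d,u,v,h,T=None):
    if T is None: T=np.linalg.inv(d['camera_from_world'])
    c=T[:3,:3]@np.array([(u-d['cx'])/d['fx'],(v-d['cy'])/d['fy'],1.]); o=T[:3,3]
    return o+c*(h-o[2])/c[2]
E
python3 - <<'E'
from h import *
d=dict(np.load('pics/top0.npz')); W=cloud(d); px=d['pixels'].astype(int)
print('noise', [W[v,u].round(4) for v,u in [(400,520),(150,480),(190,165),(280,285)]])
for nm,(h0,h1),(u0,u1,v0,v1) in [('blower',(.105,.122),(120,200,165,290)),('deck',(.035,.052),(175,325,180,310)),('rail',(.122,.14),(185,325,180,230)),('bars',(.066,.08),(175,325,230,300)),('carrierbase',(.004,.03),(370,460,200,262)),('plates',(.14,.16),(370,460,195,262))]:
    m=np.zeros((480,640),bool); m[v0:v1,u0:u1]=True
    with np.errstate(invalid='ignore'): m&=(W[...,2]>h0)&(W[...,2]<h1)&(px.sum(-1)>150)
    pts=W[m]; 
    if nm=='plates':
        n,l,s,c=cv2.connectedComponentsWithStats(m.astype(np.uint8))
        for i in range(1,n):
            if s[i,4]>8:
                p=W[l==i]; rr=cv2.minAreaRect(p[:,:2].astype(np.float32)); print(nm,s[i],np.round(p.mean(0),4),np.round(cv2.boxPoints(rr),4).tolist())
        continue
    rr=cv2.minAreaRect(pts[:,:2].astype(np.float32)); print(nm,len(pts),np.median(pts[:,2]).round(4),np.round(rr[0],4),np.round(rr[1],4),rr[2]); print(np.round(cv2.boxPoints(rr),4).tolist())
hsv=cv2.cvtColor(d['pixels'],cv2.COLOR_RGB2HSV)
for (u0,u1,v0,v1) in [(380,422,272,312),(440,482,272,312)]:
    w=W[v0:v1,u0:u1]; 
    m=(w[...,2]>.112)&(w[...,2]<.13); p=w[m]; print('bottle mouth',len(p),p.mean(0).round(4),cv2.minEnclosingCircle(p[:,:2].astype(np.float32)))
    ps=(w[...,2]>.03); q=w[ps]; print(cv2.minEnclosingCircle(q[:,:2].astype(np.float32)))
cv2.imwrite('pics/knob.png',cv2.resize(d['pixels'][170:310,115:330,::-1],None,fx=3.6,fy=3.6,interpolation=cv2.INTER_CUBIC))
cv2.imwrite('pics/car.png',cv2.resize(d['pixels'][190:320,365:545,::-1],None,fx=4,fy=4,interpolation=cv2.INTER_CUBIC))
E
```

```text
noise [array([ 0.1918, -0.5164,  0.0007]), array([ 0.8414, -0.4179,  0.0032]), array([0.6556, 0.3885, 0.1114]), array([0.4556, 0.0816, 0.0436])]
blower 3987 0.1163 [0.5626 0.3857] [0.1249 0.2611] 82.49004364013672
[[0.42500001192092896, 0.3407999873161316], [0.683899998664856, 0.3066999912261963], [0.7002000212669373, 0.43050000071525574], [0.4413999915122986, 0.46459999680519104]]
deck 10311 0.0462 [0.5414 0.1807] [0.3279 0.2621] 83.67819213867188
[[0.39309999346733093, 0.03220000118017197], [0.6535000205039978, 0.0034000000450760126], [0.6897000074386597, 0.3292999863624573], [0.4291999936103821, 0.3580999970436096]]
rail 509 0.1307 [0.6394 0.1723] [0.3202 0.0178] 84.9159927368164
[[0.6162999868392944, 0.01360000018030405], [0.6341000199317932, 0.01209999993443489], [0.6625000238418579, 0.3310000002384186], [0.6446999907493591, 0.3325999975204468]]
bars 1080 0.0746 [0.4819 0.185 ] [0.322  0.1328] 83.7356185913086
[[0.3984000086784363, 0.03220000118017197], [0.5303999781608582, 0.01769999973475933], [0.565500020980835, 0.337799996137619], [0.4334999918937683, 0.3522999882698059]]
ca
[... 589 characters left out ...]
99898910522, -0.25220000743865967], [0.638700008392334, -0.2484000027179718], [0.6381000280380249, -0.23469999432563782]]
plates [446 206   7  35 198] [ 0.5958 -0.3077  0.152 ] [[0.5552999973297119, -0.30390000343322754], [0.5562000274658203, -0.31769999861717224], [0.6388000249862671, -0.3125999867916107], [0.6378999948501587, -0.298799991607666]]
bottle mouth 144 [ 0.436  -0.2082  0.1208] ((0.4358330965042114, -0.20827047526836395), 0.01623457483947277)
((0.43545642495155334, -0.20824019610881805), 0.03254213184118271)
bottle mouth 149 [ 0.4435 -0.3592  0.121 ] ((0.4431806802749634, -0.3589126467704773), 0.01641431637108326)
((0.4443303644657135, -0.35821831226348877), 0.03331329673528671)
```

View pics/knob.png

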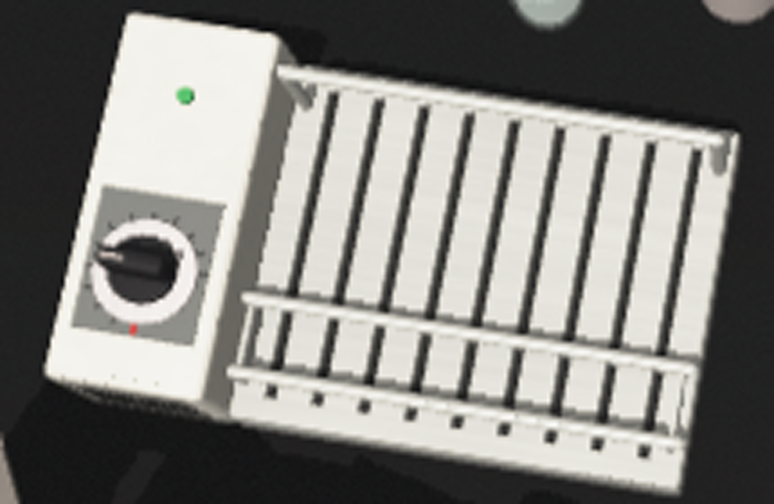

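View pics/car.png

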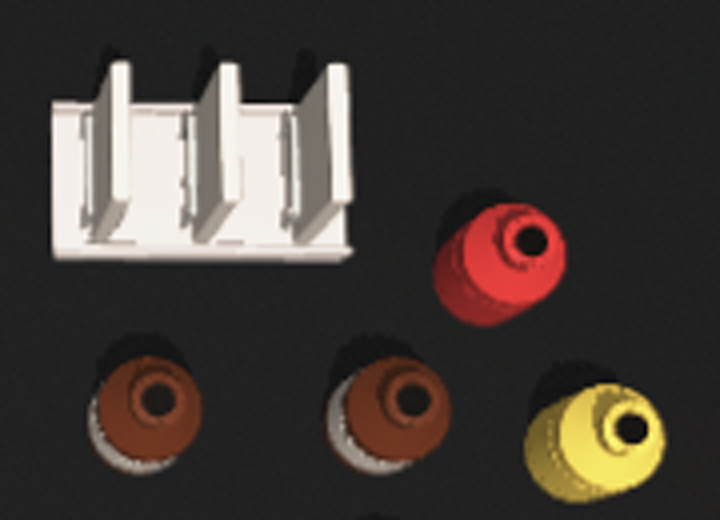

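Run:
```python
from h import *
d=dict(np.load('pics/top0.npz'))
Z=lambda u,v:(115+u/3.6,170+v/3.6)
obs=[] # (world xy, dryer xy)
for (u,v,h,X,Y) in [(128,13,.115,.13,.215),(283,37,.115,.13,.105),(47,377,.115,-.13,.215),(207,403,.115,-.13,.105),(738,133,.045,.13,-.215),(683,490,.045,-.13,-.215)]:
    obs.append((ray(d,*Z(u,v),h)[:2],(X,Y)))
A=np.array([o[0] for o in obs]);B=np.array([o[1] for o in obs])
a=A-A.mean(0);b=B-B.mean(0)
th=np.arctan2((b[:,0]*a[:,1]-b[:,1]*a[:,0]).sum(),(b*a).sum()); c,s=np.cos(th),np.sin(th); Rm=np.array([[c,-s],[s,c]])
t=A.mean(0)-Rm@B.mean(0); print('dryer',t,np.degrees(th)); print('res mm',((A-(B@Rm.T+t))*1e3).round(1).tolist())
for nm,u,v,h in [('railL',283,72,.13),('railR',722,141,.13),('bbL',246,297,.075),('bbR',693,369,.075),('fbL',230,372,.075),('fbR',685,440,.075),('knobdisc',145,270,.127),('mark',97,255,.159),('barend',175,265,.159),('red tick',133,328,.115)]:
    p=ray(d,*Z(u,v),h)[:2]; print(nm,p.round(4),((p-t)@Rm*1e3).round(1))
C=lambda u,v:(365+u/4,190+v/4)
for nm,u,v,h in [('carFL',54,260,.0),('redA',0,0,0)]:
    print(nm,ray(d,*C(u,v),h))
for nm,u,v,h in [('redA',468,336,.12),('redB',497,249,.12),('yel',522,297,.12),('beaker',265,150,.085),('wash',320,147,.15)]: print(nm,ray(d,u,v,h).round(3))
```

```text
dryer [0.54400249 0.22814616] -6.003382846648323
res mm [[-0.7, -0.5], [-1.1, 0.1], [1.7, -1.8], [1.1, -1.0], [-1.3, 3.0], [0.2, 0.3]]
railL [0.6537 0.313 ] [100.3  95.9]
railR [0.6202 0.012 ] [  98.4 -207. ]
bbL [0.5072 0.3363] [-48.  103.7]
bbR [0.4725 0.0249] [ -49.9 -209.6]
fbL [0.4544 0.342 ] [-101.   103.9]
fbR [0.4233 0.0275] [ -99.  -212.1]
knobdisc [0.5125 0.3928] [-48.5 160.4]
mark [0.5147 0.4159] [-48.8 183.6]
barend [0.5106 0.3641] [-47.4 131.7]
red tick [0.4749 0.4   ] [-86.7 163.7]
carFL [ 0.53998187 -0.15423901  0.        ]
redA [ 0.71455819 -0.11248449  0.        ]
redA [ 0.334 -0.361  0.12 ]
redB [ 0.546 -0.43   0.12 ]
yel [ 0.432 -0.489  0.12 ]
beaker [0.782 0.151 0.085]
wash [0.773 0.009 0.15 ]
```

```bash
cat >> h.py <<'E'
DT=np.array([0.544,0.2285]); DY=np.radians(-6.2)
DR=R.from_euler('z',DY)
def dry(x,y,z): # dryer mm -> world m
    p=DR.apply([x/1e3,y/1e3,z/1e3]); return p+np.r_[DT,0]
def down(yaw): # tool down; jaw axis (tool y) at world angle yaw
    y=np.array([np.cos(yaw),np.sin(yaw),0]); z=np.array([0,0,-1.]); return R.from_matrix(np.c_[np.cross(y,z),y,z]).as_quat()
def frame(y,z):
    y=np.array(y,float);z=np.array(z,float); y/=np.linalg.norm(y); z=z/np.linalg.norm(z); return R.from_matrix(np.c_[np.cross(y,z),y,z]).as_quat()
def st(): print('t',round(r.current_t(),2),'p',np.round(r.current_tool_pos(),4),'F',np.round(r.current_contact_force(),2),'M',np.round(r.current_torque(),2),'open',round(r.current_opening(),3),'q',np.round(r.current_q(),3))
def wristT(): # camera->world, call just before image
    T=np.eye(4); T[:3,:3]=R.from_quat(r.current_ee_rot()).as_matrix(); T[:3,3]=r.current_tool_pos(); return T
def wsnap(fn):
    T=wristT(); d=snap('wrist',fn); return d,T@d['mount']
E
python3 - <<'E'
from h import *
k=dry(-50,160,152); print(k)
for yaw in (DY,DY+np.pi):
  for rot in (0,1.2,1.7,1.9):
    q=r.inverse_kinematics(k,down(yaw+rot)); print(yaw,rot,None if q is None else np.round(q,2))
E
```

```text
[0.51157235 0.39296412 0.152     ]
-0.10821041362364843 0 [ 0.58  0.63  1.47 -0.    1.04  0.69]
-0.10821041362364843 1.2 [ 0.58  0.63  1.47 -0.    1.04 -0.51]
-0.10821041362364843 1.7 [ 0.58  0.63  1.47 -0.    1.04 -1.01]
-0.10821041362364843 1.9 [ 0.58  0.63  1.47 -0.    1.04 -1.21]
3.0333822399661448 0 [ 0.58  0.63  1.47 -0.    1.04 -2.45]
3.0333822399661448 1.2 [ 0.58  0.63  1.47 -0.    1.04  2.63]
3.0333822399661448 1.7 [ 0.58  0.63  1.47 -0.    1.04  2.13]
3.0333822399661448 1.9 [ 0.58  0.63  1.47 -0.    1.04  1.93]
```

Run:
```python
from h import *
r.move_to(dry(-50,160,300),down(DY)); st()
d,T=wsnap('w1.png'); np.savez('pics/w1.npz',T=T,**d)
top=snap('top','top1.png')
```

```text
t 1.33 p [0.5107 0.3935 0.2998] F [ 0.48  0.96 -0.76] M [ 0.01 -0.04  0.04] open 1.003 q [0.584 0.488 1.329 0.    1.325 0.69 ]
```

View pics/w1.png

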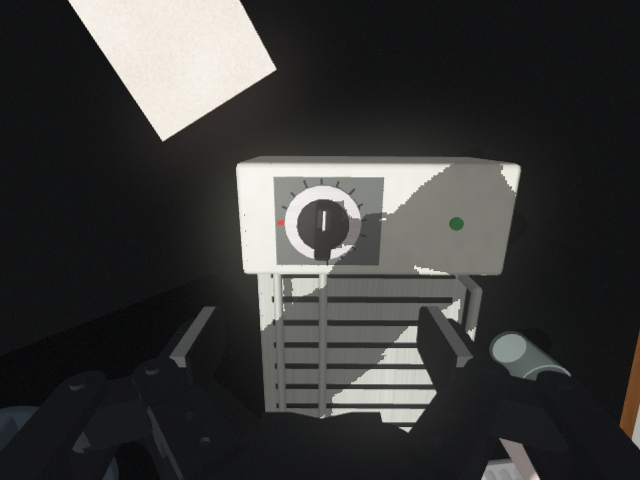

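The wrist view shows the knob bar at (323,235) along the dryer's y. Its white mark (324,219) points to +y and the red tick is at (281,223), so the timer is at about π/2.

Run:
```python
from h import *
d=dict(np.load('pics/w1.npz')); T=d['T']
for nm,u,v,h in [('mark top',325,210,.159),('mark bot',323.5,229,.159),('bar end',323,251,.159),('disc c',323,224,.127),('tick',281,223,.115)]:
    p=ray(d,u,v,h,T); print(nm,p.round(4),(DR.inv().apply(p-np.r_[DT,0])*1e3).round(1))
```

```text
mark top [0.5173 0.416  0.159 ] [-46.8 183.6 159. ]
mark bot [0.5145 0.4006 0.159 ] [-48.  167.9 159. ]
bar end [0.5121 0.3818 0.159 ] [-48.3 149.  159. ]
disc c [0.5138 0.3966 0.127 ] [-48.1 163.9 127. ]
tick [0.4743 0.3987 0.115 ] [-87.7 161.7 115. ]
```

Run:
```python
from h import *
k=dry(-49,161,155.5)
r.set_gripper(0.6,40); r.move_to(k+[0,0,.06],down(DY-0.05)); r.move_linear(k,vel=.1); st()
r.set_gripper(0.0,40); st()
for a in (0.5,1.0,1.4,1.5,1.55,1.6,1.64,1.68,1.72,1.76,1.8):
    r.move_to(k,down(DY-.05+a)); r.sleep(.1); M=r.current_torque(); print(a,np.round(M,3),np.round(r.current_contact_force(),1))
    if abs(M[2])>0.5: break
```

```text
t 3.05 p [0.5131 0.3941 0.1563] F [-0.1   0.08  1.13] M [0.02 0.   0.02] open 0.6 q [ 0.583  0.627  1.467 -0.     1.046  0.741]
t 3.47 p [0.5125 0.3941 0.1562] F [-4.7   0.2   4.81] M [-0.04  0.68 -0.06] open 0.156 q [0.583 0.627 1.467 0.    1.047 0.741]
0.5 [ 0.108 -0.263  0.019] [1.6 1.3 5.5]
1.0 [ 0.646 -0.825  0.085] [4.8 3.2 3.4]
1.4 [ 1.224 -1.077  0.109] [6.9 7.2 0.1]
1.5 [ 1.403 -1.167  0.053] [ 7.4  8.1 -0.5]
1.55 [ 1.485 -1.257  0.03 ] [ 7.5  8.8 -0.4]
1.6 [ 1.551 -1.24  -0.039] [ 7.7  8.3 -0.9]
1.64 [ 1.53  -1.117 -0.775] [ 8.5 10.1 -1.4]
```

Torque rose sharply at 1.64 rad, so the knob is at the stop. I'll release and check.

Run:
```python
from h import *
r.set_gripper(0.6,40); r.move_linear(np.array(r.current_tool_pos())+[0,0,.08],vel=.15)
p=dry(-50,160,300); r.move_to(p,down(DY)); st()
d,T=wsnap('w2.png'); d2=d['pixels'][140:300,220:540,::-1]; cv2.imwrite('pics/w2c.png',cv2.resize(d2,None,fx=2.4,fy=2.4))
```

```text
t 9.28 p [0.5115 0.3929 0.2994] F [0.86 0.26 0.52] M [0.01 0.01 0.03] open 0.601 q [0.583 0.489 1.329 0.    1.325 0.69 ]
```

View pics/w2c.png

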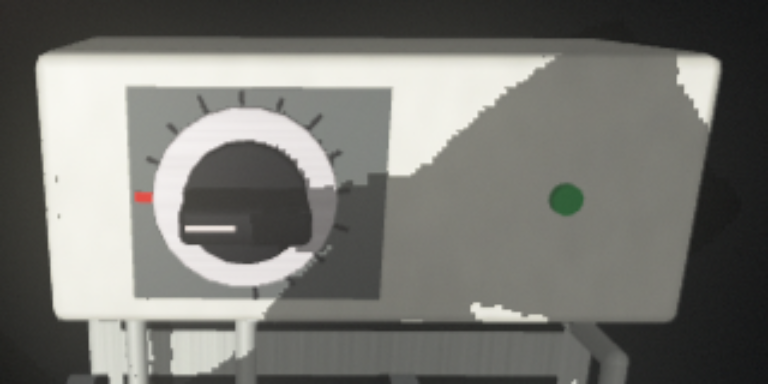

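Timer is at the stop: the bar lies along x and the mark is toward the tick. Next the plates. I'll check reachability and plan the poses first.

```bash
cat >> h.py <<'E'
TH=np.radians(20); PLY=[43,-55,-153]
PL=[(.5925,-.179),(.5957,-.2435),(.597,-.3082)]; CY=np.radians(2.7)
def place(y,s=1,dx=0,dz=0,along=124,th=TH):
    ox=100-80*np.tan(th)-5/np.cos(th)-6*np.cos(th); oz=45+6*np.sin(th)
    p=dry(ox+along*np.sin(th)+dx,y,oz+along*np.cos(th)+dz)
    z=DR.apply([-np.sin(th),0,-np.cos(th)]); yy=DR.apply([np.cos(th),0,-np.sin(th)])*s
    return p,frame(yy,z)
E
python3 - <<'E'
from h import *
for s in (1,-1):
  for i in range(3):
    q=r.inverse_kinematics([*PL[i],.136],down(CY+s*np.pi/2)); q2=r.inverse_kinematics([*PL[i],.30],down(CY+s*np.pi/2))
    p,o=place(PLY[i],1); p2,_=place(PLY[i],1,-15,110)
    pm,om=place(PLY[i],-1)
    print(s,i,np.round(q,2),np.round(q2,2)if q2 is not None else None,p.round(3)); print('  place',*[None if x is None else np.round(x,2) for x in (r.inverse_kinematics(p,o),r.inverse_kinematics(p2,o),r.inverse_kinematics(pm,om))])
E
```

```text
1 0 [-0.37  0.61  1.56 -0.    0.97 -1.99] [-0.37  0.44  1.41 -0.    1.3  -1.99] [0.65  0.26  0.164]
  place [0.27 0.87 1.03 0.13 1.57 0.36] [0.28 0.76 0.98 0.13 1.73 0.39] [ 0.27  0.87  1.03  0.13  1.57 -2.78]
1 1 [-0.46  0.65  1.49 -0.    1.01 -2.08] [-0.46  0.49  1.33 -0.    1.32 -2.08] [0.64  0.163 0.164]
  place [0.15 0.8  1.17 0.09 1.51 0.24] [0.15 0.68 1.12 0.09 1.68 0.26] None
1 2 [-0.55  0.69  1.4  -0.    1.05 -2.16] [-0.55  0.54  1.24 -0.    1.36 -2.16] [0.629 0.065 0.164]
  place [0.01 0.75 1.26 0.04 1.48 0.11] [0.02 0.63 1.21 0.04 1.66 0.12] None
-1 0 [-0.37  0.61  1.56 -0.    0.97  1.16] [-0.37  0.44  1.41 -0.    1.3   1.16] [0.65  0.26  0.164]
  place [0.27 0.87 1.03 0.13 1.57 0.36] [0.28 0.76 0.98 0.13 1.73 0.39] [ 0.27  0.87  1.03  0.13  1.57 -2.78]
-1 1 [-0.46  0.65  1.49 -0.    1.01  1.06] [-0.46  0.49  1.33 -0.    1.32  1.06] [0.64  0.163 0.164]
  place [0.15 0.8  1.17 0.09 1.51 0.24] [0.15 0.68 1.12 0.09 1.68 0.26] None
-1 2 [-0.55  0.69  1.4  -0.    1.05  0.98] [-0.55  0.54  1.24 -0.    1.36  0.98] [0.629 0.065 0.164]
  place [0.01 0.75 1.26 0.04 1.48 0.11] [0.02 0.63 1.21 0.04 1.66 0.12] None
```

```bash
cat >> h.py <<'E'
def pick_plate(i):
    o=down(CY-np.pi/2); x,y=PL[i]
    r.set_gripper(.45,60); r.move_to([x,y,.26],o); r.move_linear([x,y,.136],vel=.15); st()
    r.set_gripper(0,60); r.sleep(.1); st()
    r.move_linear([x,y,.24],vel=.12); r.move_linear([x,y,.33],vel=.2); st()
def put_plate(i,ins=None):
    y=PLY[i]
    p,o=place(y,1,-12,130); r.move_to(p,o)
    p,_=place(y,1,-12,14); r.move_linear(p,vel=.2); r.sleep(.15)
    F0=np.array(r.current_contact_force()); print('F0',F0.round(2))
    dz=14
    while dz>-8:
        dz-=1.5; r.move_linear(place(y,1,-12,dz)[0],vel=.03); r.sleep(.06); F=np.array(r.current_contact_force())-F0
        if F[2]>3: break
    print('floor dz',dz,F.round(2)); dz+=2; r.move_linear(place(y,1,-12,dz)[0],vel=.03); r.sleep(.1)
    F0=np.array(r.current_contact_force()); dx=-12
    while dx<10:
        dx+=1.5; r.move_linear(place(y,1,dx,dz)[0],vel=.03); r.sleep(.06); F=DR.inv().apply(np.array(r.current_contact_force())-F0)
        if F[0]<-2.5: break
    print('rail dx',dx,F.round(2)); 
    r.move_linear(place(y,1,dx-.5,dz-1.5)[0],vel=.03); st()
E
python3 - <<'E'
from h import *
pick_plate(0)
d,T=wsnap('w3.png')
E
```

```text
t 12.68 p [ 0.593  -0.1791  0.1369] F [-0.43 -0.62  1.39] M [ 0.05  0.01 -0.01] open 0.451 q [-0.368  0.606  1.56   0.     0.974  1.155]
t 13.12 p [ 0.593  -0.1792  0.137 ] F [ 0.64 -0.5   6.38] M [-0.09  0.06  0.03] open 0.135 q [-0.369  0.606  1.56  -0.     0.973  1.155]
t 14.74 p [ 0.5921 -0.1789  0.3284] F [-0.28 -0.14 -4.59] M [ 0.05 -0.01 -0.01] open 0.13 q [-0.369  0.419  1.366 -0.     1.359  1.155]
```

View pics/w3.png

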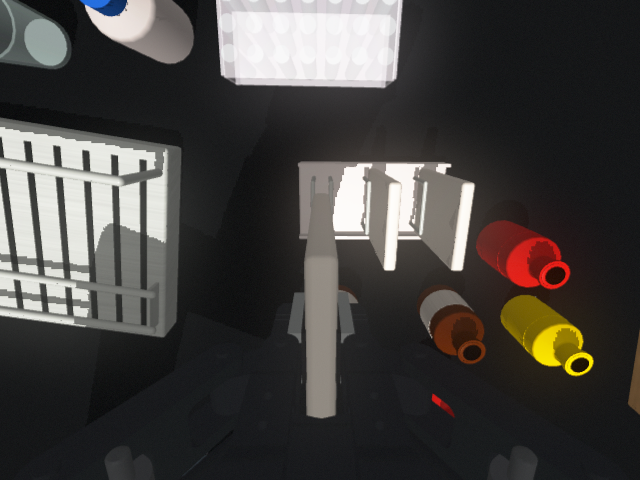

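The plate is held vertically between the pads at (320,300) and the other two are undisturbed. Now I'll place it.

Run:
```python
from h import *
put_plate(0)
snap('side','s4.png')
```

```text
F0 [ 0.8   0.22 -3.19]
floor dz 0.5 [ 0.99 -1.01  4.02]
rail dx 1.5 [-3.7   1.5   1.14]
t 23.46 p [0.6511 0.2602 0.1645] F [-3.06 -0.04 -1.37] M [ 0.07  0.37 -0.08] open 0.128 q [0.27  0.872 1.027 0.127 1.569 0.357]
```

View pics/s4.png

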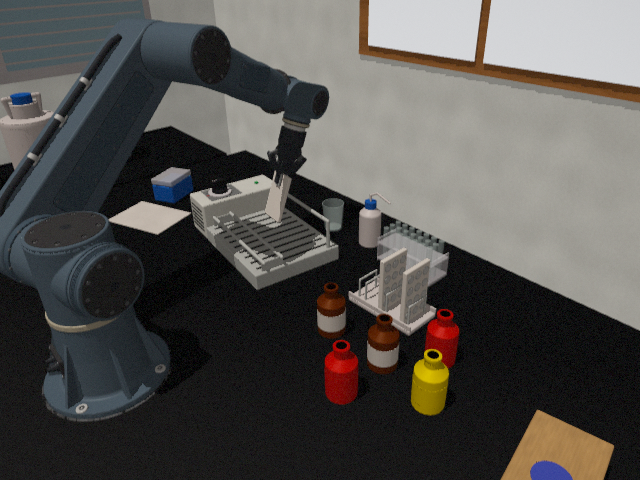

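The side view shows the plate slanted at the rail, near (277,200). Contact heights match the model to within about 2 mm. Releasing.

```bash
cat >> h.py <<'E'
def rel_plate():
    r.set_gripper(.4); z=R.from_quat(r.current_ee_rot()).as_matrix()[:,2]; p=np.array(r.current_tool_pos())
    r.move_linear(p-z*.10,vel=.15); r.move_linear(p-z*.10+[0,0,.06],vel=.2)
E
python3 - <<'E'
from h import *
rel_plate(); pick_plate(1)
d=snap('top','t5.png'); cv2.imwrite('pics/t5c.png',cv2.resize(d['pixels'][130:330,110:480,::-1],None,fx=2.1,fy=2.1))
E
```

```text
t 28.18 p [ 0.5962 -0.2437  0.137 ] F [ 0.46 -0.64 -0.12] M [-0.04  0.08 -0.02] open 0.446 q [-0.46   0.646  1.487 -0.     1.007  1.063]
t 28.62 p [ 0.5962 -0.2438  0.137 ] F [ 0.35 -0.56  6.  ] M [-0.01  0.06  0.01] open 0.13 q [-0.46   0.646  1.487 -0.     1.006  1.063]
t 30.24 p [ 0.5953 -0.2433  0.3284] F [-0.68 -0.39 -3.37] M [-0.    0.01  0.  ] open 0.13 q [-0.46   0.468  1.293 -0.     1.383  1.063]
```

View pics/t5c.png

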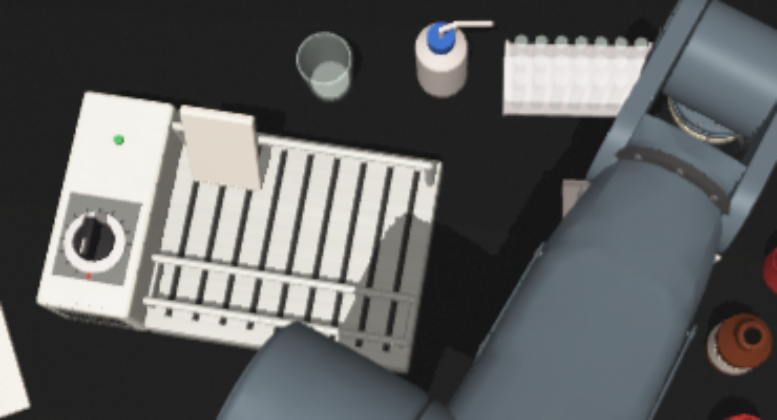

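Plate 1 leans square on the rail at about (220,145) in the crop. On to plates 2 and 3.

```bash
python3 - <<'E'
from h import *
put_plate(1); rel_plate(); pick_plate(2); put_plate(2); rel_plate(); st()
r.move_to([.45,.0,.40],down(0))
E
python3 - <<'E'
from h import *
d=snap('top','t6.png'); np.savez('pics/t6.npz',**d); cv2.imwrite('pics/t6c.png',cv2.resize(d['pixels'][130:360,110:540,::-1],None,fx=1.8,fy=1.8))
snap('side','s6.png')
E
```

```text
F0 [ 0.46  0.03 -2.44]
floor dz 0.5 [ 0.91 -0.07  4.13]
rail dx 1.5 [-5.29 -0.61  1.54]
t 38.84 p [0.6404 0.1628 0.1648] F [-5.24  0.19  0.3 ] M [ 0.04  0.85 -0.08] open 0.137 q [0.147 0.799 1.165 0.087 1.517 0.235]
t 43.4 p [ 0.5975 -0.3084  0.1371] F [-0.52 -0.63 -0.16] M [ 0.05 -0.01 -0.01] open 0.454 q [-0.546  0.693  1.4   -0.     1.047  0.978]
t 43.85 p [ 0.5975 -0.3085  0.137 ] F [ 0.16 -1.17  6.13] M [-0.03  0.06 -0.  ] open 0.136 q [-0.546  0.693  1.4   -0.     1.047  0.978]
t 45.47 p [ 0.5966 -0.308   0.3283] F [-0.22  0.13 -3.9 ] M [0.02 0.02 0.01] open 0.132 q [-0.546  0.525  1.203  0.     1.415  0.978]
F0 [ 1.27  0.34 -2.84]
floor dz 0.5 [-0.21 -0.88  5.23]
rail dx 1.5 [-4.12  0.16  3.12]
t 53.91 p [0.6295 0.0654 0.1647] F [-4.81  0.5   0.35] M [ 0.07  0.73 -0.09] open 0.133 q [0.014 0.753 1.252 0.042 1.485 0.111]
t 55.52 p [0.6642 0.0615 0.3183] F [-0.4  -0.52 -1.06] M [-0.   -0.22 -0.01] open 0.399 q [0.008 0.704 0.965 0.041 1.82  0.119]
```

View pics/t6c.png

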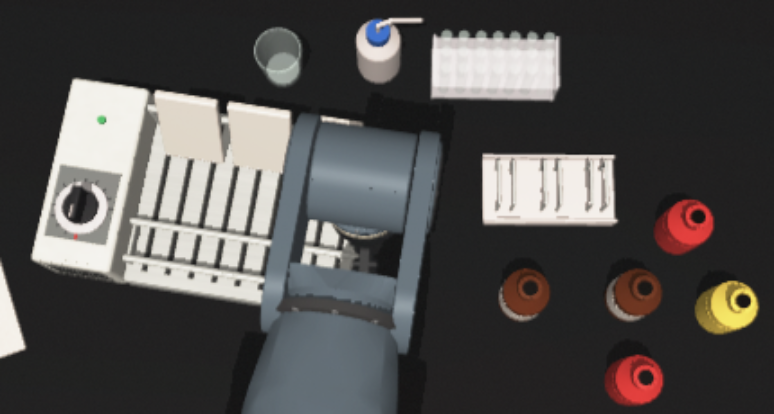

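View pics/s6.png

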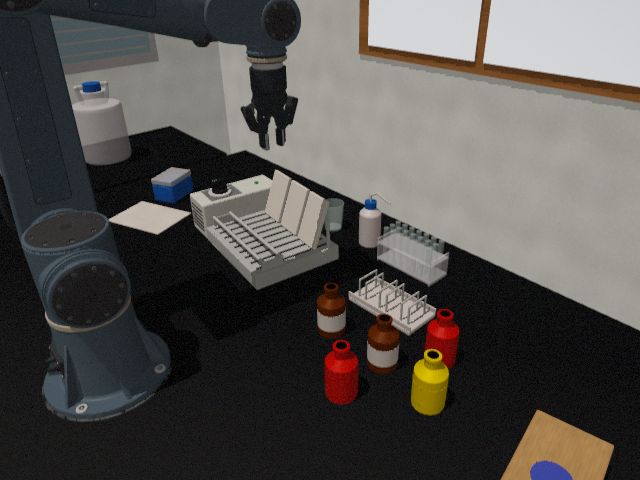

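All three plates lean on the rail with gaps, and the carrier is empty. Next the bottles: re-measure and check reach for a low pick that is pitched over to lay them down.

```bash
cat >> h.py <<'E'
AX=.007 # bottle axis this far ahead of TCP
def bpick(x,y,psi,dl,zg=.05,back=0.):
    z=np.array([np.cos(psi)*np.cos(dl),np.sin(psi)*np.cos(dl),-np.sin(dl)])
    yy=np.array([-np.sin(psi),np.cos(psi),0])
    return np.array([x,y,zg])-z*(AX+back),z,yy
def bplace(ymid,m,o_pick,dl,zg=.05,dx=0,dz=0):
    # m=+1 mouth toward dryer +y ; o_pick quat
    b=R.from_quat(o_pick).inv().apply([0,0,1]); md=DR.apply([0,m,0])
    z=-np.sin(dl)*md-np.cos(dl)*np.array([0,0,1.])
    for s in (1,-1):
        o=frame(DR.apply([s,0,0]),z)
        if np.linalg.norm(R.from_quat(o).apply(b)-md)<1e-6: break
    else: raise Exception
    g=dry(-75+dx,ymid+m*(zg*1e3-60),96+dz)
    return g-z*AX,o
def bottles(d):
    W=cloud(d); hsv=cv2.cvtColor(d['pixels'],cv2.COLOR_RGB2HSV); px=d['pixels'].astype(int)
    m=((hsv[...,0]<14)&(hsv[...,1]>100)&(px[...,0]<170)&(px[...,0]>45)&(px[...,1]>18)).astype(np.uint8)
    n,l,s,c=cv2.connectedComponentsWithStats(cv2.morphologyEx(m,cv2.MORPH_CLOSE,np.ones((3,3)))); out=[]
    for i in range(1,n):
        if s[i,4]<120 : continue
        p=W[l==i]; p=p[np.isfinite(p[:,2])]; t=p[p[:,2]>.108]; 
        out.append((s[i].tolist(),np.nanmax(p[:,2]).round(3),None if len(t)<10 else t.mean(0).round(4)))
    return out
E
python3 - <<'E'
from h import *
d=dict(np.load('pics/t6.npz'))
for b in bottles(d): print(b)
import itertools
for nm,(x,y) in {'b1':(.436,-.208),'b2':(.4435,-.359)}.items():
  for dl in (20,30,):
    for psi in range(-150,160,15):
      ps=np.radians(psi); D=np.radians(dl)
      p,z,yy=bpick(x,y,ps,D); 
      for s in (1,-1):
        o=frame(s*yy,z); q=r.inverse_kinematics(p,o); p0,_,_=bpick(x,y,ps,D,back=.1); qa=r.inverse_kinematics(p0,o)
        if q is None or qa is None: continue
        res=[]
        for m in (1,-1):
          for Y in (15,-125):
            pp,oo=bplace(Y,m,o,D); qq=r.inverse_kinematics(pp,oo); res.append(None if qq is None else np.round(qq,1).tolist())
        print(nm,dl,psi,s,np.round(q,2).tolist(),[k is not None for k in res])
E
```

```text
([0, 0, 640, 34, 7570], np.float64(-0.638), None)
([473, 240, 34, 32, 449], np.float64(0.127), array([ 0.5447, -0.4259,  0.1204]))
([389, 279, 27, 27, 502], np.float64(0.131), array([ 0.4364, -0.208 ,  0.1204]))
([451, 279, 27, 27, 516], np.float64(0.127), array([ 0.4438, -0.3588,  0.1196]))
([446, 327, 33, 29, 394], np.float64(0.13), array([ 0.3299, -0.3562,  0.12  ]))
b1 20 -150 1 [-0.21, 1.02, 1.48, -0.69, 1.71, 1.16] [True, True, True, True]
b1 20 -150 -1 [-0.21, 1.02, 1.48, -0.69, 1.71, -1.99] [True, True, False, True]
b1 20 -135 1 [-0.15, 0.98, 1.6, -0.85, 1.58, 1.13] [True, True, True, True]
b1 20 -135 -1 [-0.15, 0.98, 1.6, -0.85, 1.58, -2.01] [True, True, False, True]
b1 20 -120 1 [-0.09, 0.94, 1.74, -1.04, 1.44, 1.15] [True, True, True, True]
b1 20 -120 -1 [-0.09, 0.94, 1.74, -1.04, 1.44, -1.99] [True, True, False, True]
b1 20 -105 1 [-0.06, 0.9, 1.89, -1.26, 1.31, 1.22] [True, True, True, True]
b1 20 -105 -1 [-0.06, 0.9, 1.89, -1.26, 1.31, -1.93] [True, True, False, True]
b1 20 -90 1 [-0.05, 0.88, 2.04, -1.53, 1.22, 1.33] [True, True, True, True]
b1 20 -90 -1 [-0.05, 0.88, 
[... 10692 characters left out ...]
ue, True, True, True]
b2 30 90 -1 [-0.98, 1.06, 1.24, 0.52, 1.78, -1.13] [True, True, True, True]
b2 30 105 1 [-0.91, 1.11, 1.13, 0.36, 1.9, 1.9] [True, True, True, True]
b2 30 105 -1 [-0.91, 1.11, 1.13, 0.36, 1.9, -1.24] [True, True, True, True]
b2 30 120 1 [-0.84, 1.14, 1.05, 0.2, 1.98, 1.75] [True, True, True, True]
b2 30 120 -1 [-0.84, 1.14, 1.05, 0.2, 1.98, -1.39] [True, True, True, True]
b2 30 135 1 [-0.77, 1.16, 1.01, 0.02, 2.02, 1.59] [True, True, True, True]
b2 30 135 -1 [-0.77, 1.16, 1.01, 0.02, 2.02, -1.56] [True, True, True, True]
b2 30 150 1 [-0.7, 1.15, 1.02, -0.17, 2.01, 1.41] [True, True, True, True]
b2 30 150 -1 [-0.7, 1.15, 1.02, -0.17, 2.01, -1.73] [True, True, True, True]
```

```bash
sed -i 's/^AX=.*/AX=.003/' h.py
python3 - <<'E'
from h import *
D=np.radians(30)
for nm,x,y,ps,Y in [('b1',.436,-.208,-100,-125),('b1',.436,-.208,-100,15),('b2',.4438,-.3588,-105,15)]:
  for s in (1,-1):
    p,z,yy=bpick(x,y,np.radians(ps),D); o=frame(s*yy,z)
    pa,_,_=bpick(x,y,np.radians(ps),D,back=.13)
    q=r.inverse_kinematics(p,o); print(nm,Y,s,'appr',np.round(r.inverse_kinematics(pa,o),2),'pick',np.round(q,2),'lift',np.round(r.inverse_kinematics(p+[0,0,.2],o),2))
    for m in (1,-1):
      pp,oo=bplace(Y,m,o,D); print('   m',m,pp.round(3),np.round(r.inverse_kinematics(pp+[0,0,.13],oo),2),np.round(r.inverse_kinematics(pp,oo),2))
E
```

```text
b1 -125 1 appr [ 0.13  0.69  1.9  -1.04  1.27  1.03] pick [-0.09  0.81  1.97 -1.3   1.11  1.16] lift [-0.09  0.39  1.95 -1.13  1.26  0.73]
   m 1 [0.455 0.104 0.099] [ 0.36  0.37  1.79 -0.49  1.28 -2.46] [ 0.36  0.57  1.86 -0.55  1.03 -2.31]
   m -1 [0.457 0.121 0.099] [-0.1   0.24  1.97  0.62  1.03 -0.35] [-0.1   0.48  2.05  0.79  0.78 -0.62]
b1 -125 -1 appr [ 0.13  0.69  1.9  -1.04  1.27 -2.11] pick [-0.09  0.81  1.97 -1.3   1.11 -1.98] lift [-0.09  0.39  1.95 -1.13  1.26 -2.41]
   m 1 [0.455 0.104 0.099] [ 0.36  0.37  1.79 -0.49  1.28  0.68] [ 0.36  0.57  1.86 -0.55  1.03  0.83]
   m -1 [0.457 0.121 0.099] [-0.1   0.24  1.97  0.62  1.03  2.79] [-0.1   0.48  2.05  0.79  0.78  2.52]
b1 15 1 appr [ 0.13  0.69  1.9  -1.04  1.27  1.03] pick [-0.09  0.81  1.97 -1.3   1.11  1.16] lift [-0.09  0.39  1.95 -1.13  1.26  0.73]
   m 1 [0.47  0.243 0.099] [ 0.57  0.51  1.56 -0.4   1.43 -2.33] [ 0.57  0.69  1.63 -0.43  1.21 -2.23]
   m -1 [0.472 0.26  0.099] [ 0.2   0.3   1.89  0.65  0.9  -0.1 ] [ 0.2   0.52  1.96  0.86  0.68 -0.39]
b1 15 -1 appr [ 0.13  0.69  1.9  -1.04  1.27 -2.11] pick [-0.09  0.81  1.97 -1.3   1.11 -1.98] lift [-0.09  0.39  1.95 -1.13  1.26 -2.41]
   m 1 [0.47  0.243 0.099] [ 0.57  0.51  1.56 -0.4   1.43  0.81] [ 0.57  0.69  1.63 -0.43  1.21  0.91]Traceback (most recent call last):
  File "<stdin>", line 9, in <module>
    return _wrapfunc(a, 'round', decimals=decimals, out=out)
    return _wrapit(obj, method, *args, **kwds)
    result = getattr(arr, method)(*args, **kwds)
TypeError: unsupported operand type(s) for *: 'NoneType' and 'float'
```

```bash
cat >> h.py <<'E'
BD=np.radians(30)
def pick_bottle(x,y,psi):
    ps=np.radians(psi); p,z,yy=bpick(x,y,ps,BD); o=frame(yy,z); pa,_,_=bpick(x,y,ps,BD,back=.13)
    r.set_gripper(1.0,40); r.move_to(pa+[0,0,.08],o); r.move_linear(pa,vel=.2); r.move_linear(p,vel=.12); st()
    r.set_gripper(0.,40); r.sleep(.15); st()
    r.move_linear(p+[0,0,.05],vel=.1); r.move_linear(p+[0,0,.2],vel=.2); st()
    return o
E
python3 - <<'E'
from h import *
d=snap('top','t7.png'); print(bottles(d))
o=pick_bottle(.4364,-.208,-100); np.save('o.npy',o)
snap('side','s7.png')
E
```

```text
[([0, 0, 640, 34, 7568], np.float64(-0.636), None), ([473, 240, 34, 32, 447], np.float64(0.127), array([ 0.5449, -0.4263,  0.1197])), ([389, 279, 27, 27, 503], np.float64(0.129), array([ 0.4364, -0.208 ,  0.1205])), ([451, 279, 27, 27, 514], np.float64(0.128), array([ 0.4437, -0.3589,  0.1199])), ([446, 327, 33, 29, 395], np.float64(0.129), array([ 0.33  , -0.3562,  0.1205]))]
t 59.91 p [ 0.4371 -0.2051  0.0518] F [ 0.2  -0.25 -0.01] M [ 0.37 -0.05  0.02] open 0.999 q [-0.094  0.805  1.967 -1.295  1.113  1.16 ]
t 60.4 p [ 0.4371 -0.2052  0.052 ] F [-0.16  4.23  6.84] M [-0.    0.06 -0.15] open 0.73 q [-0.094  0.805  1.968 -1.295  1.114  1.16 ]
t 61.95 p [ 0.4364 -0.2054  0.2504] F [-0.68  0.34 -2.85] M [ 0.69 -0.17  0.01] open 0.735 q [-0.095  0.396  1.954 -1.132  1.265  0.73 ]
```

View pics/s7.png

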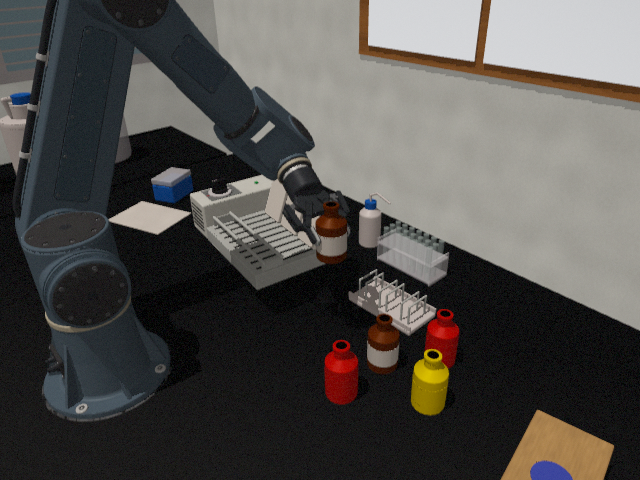

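The bottle hangs upright in the grip at (331,235). Now I'll lay it down.

```bash
cat >> h.py <<'E'
def put_bottle(Y,o,n):
    p,oo=bplace(Y,-1,o,BD); r.move_to(p+[0,0,.15],oo); r.sleep(.1); st(); snap('side',f'sb{n}.png')
    r.move_linear(p+[0,0,.012],vel=.15); r.sleep(.15); F0=np.array(r.current_contact_force()); dz=.012
    while dz>-.008:
        dz-=.0015; r.move_linear(p+[0,0,dz],vel=.03); r.sleep(.06); F=np.array(r.current_contact_force())-F0
        if F[2]>3: break
    print('contact dz',dz,F.round(2)); st()
E
python3 - <<'E'
from h import *
put_bottle(15,np.load('o.npy'),1)
snap('side','s8.png')
E
```

```text
t 63.82 p [0.4719 0.2596 0.2482] F [ 0.34  0.77 -2.22] M [-0.41  0.01 -0.01] open 0.729 q [ 0.197  0.27   1.868  0.632  0.937 -0.06 ]
contact dz 0.0015000000000000022 [-5.63 -6.39 17.91]
t 67.24 p [0.4723 0.2601 0.1014] F [-4.95 -5.94 15.82] M [ 0.18  0.54 -0.  ] open 0.733 q [ 0.197  0.517  1.964  0.861  0.682 -0.385]
```

View pics/s8.png

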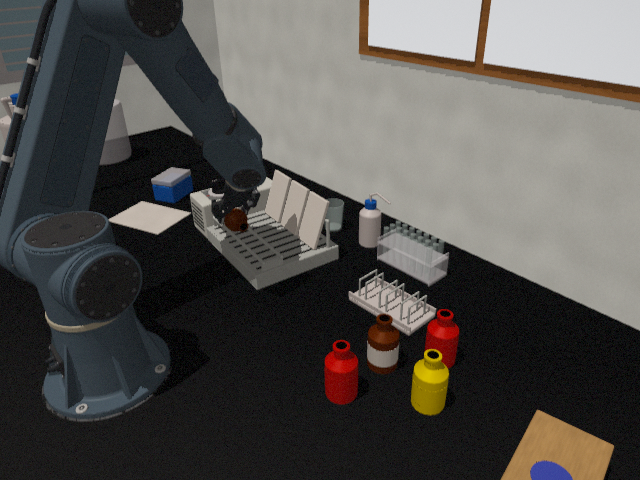

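```bash
cat >> h.py <<'E'
def rel_bottle():
    p=np.array(r.current_tool_pos()); r.set_gripper(1.0); st()
    z=R.from_quat(r.current_ee_rot()).as_matrix()[:,2]
    r.move_linear(p-z*.09,vel=.08); r.move_linear(p-z*.09+[0,0,.1],vel=.2)
E
python3 - <<'E'
from h import *
p=np.array(r.current_tool_pos()); r.move_linear(p+[0,0,.0015],vel=.03); st()
rel_bottle(); r.move_to([.42,-.05,.40],down(-np.pi/2)); st()
d=snap('top','t9.png'); print(bottles(d)); cv2.imwrite('pics/t9c.png',cv2.resize(d['pixels'][130:360,110:540,::-1],None,fx=1.8,fy=1.8))
E
```

```text
t 67.54 p [0.4723 0.2601 0.1028] F [ 1.09  0.19 -2.48] M [-0.49  0.1  -0.  ] open 0.733 q [ 0.198  0.514  1.963  0.854  0.685 -0.377]
t 67.9 p [0.4724 0.2601 0.1028] F [-0.02  0.61 -0.34] M [-0.22 -0.    0.08] open 1.002 q [ 0.198  0.514  1.963  0.854  0.685 -0.377]
t 71.12 p [ 0.42   -0.0496  0.3991] F [-1.44 -0.01  0.21] M [-0.06 -0.02 -0.03] open 1.001 q [-2.280e-01 -1.300e-02  1.730e+00  1.000e-03  1.426e+00  1.341e+00]
[([0, 0, 640, 34, 7568], np.float64(-0.636), None), ([473, 240, 34, 32, 449], np.float64(0.126), array([ 0.5448, -0.426 ,  0.1191])), ([187, 251, 12, 25, 180], np.float64(0.134), array([0.4752, 0.3012, 0.1243])), ([213, 255, 27, 25, 450], np.float64(0.137), array([0.4691, 0.2279, 0.1201])), ([451, 279, 27, 27, 513], np.float64(0.13), array([ 0.4437, -0.3586,  0.1205])), ([446, 327, 33, 29, 400], np.float64(0.129), array([ 0.33  , -0.3564,  0.1204]))]
```

View pics/t9c.png

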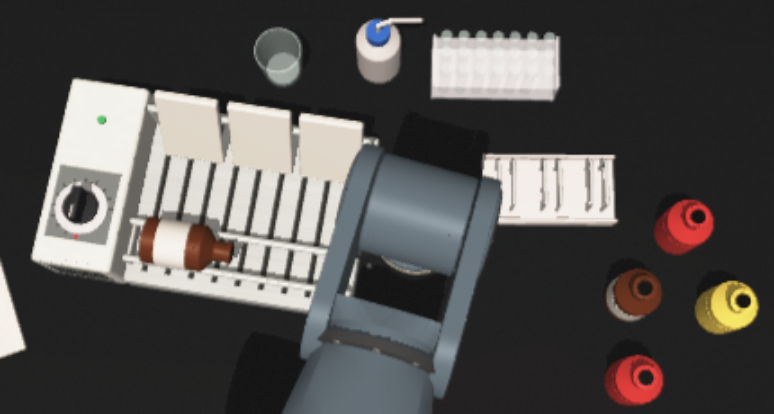

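Bottle 1 lies on the bars, mouth to the right, spanning (137–233, 245) in the crop. The second bottle has not moved. Picking it now.

Run:
```python
from h import *
o=pick_bottle(.4438,-.3588,-105); np.save('o2.npy',o)
snap('side','s10.png')
```

```text
t 74.28 p [ 0.4448 -0.356   0.0518] F [-0.14 -0.71 -0.22] M [ 0.42 -0.09 -0.01] open 1.0 q [-0.386  0.84   1.844 -1.428  1.052  1.042]
t 74.77 p [ 0.4449 -0.3562  0.0521] F [0.71 3.67 5.  ] M [-0.05  0.12 -0.06] open 0.737 q [-0.386  0.84   1.844 -1.428  1.052  1.042]
t 76.32 p [ 0.4441 -0.3561  0.2502] F [-0.41  0.18 -0.8 ] M [ 0.54 -0.21 -0.03] open 0.737 q [-0.387  0.468  1.831 -1.233  1.145  0.619]
```

View pics/s10.png

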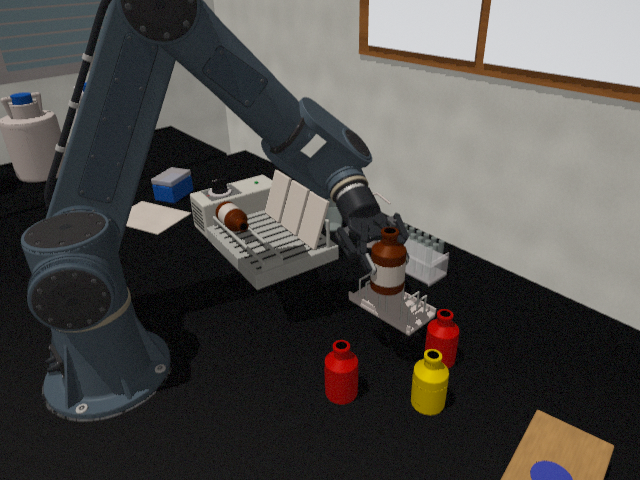

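Run:
```python
from h import *
put_bottle(-127,np.load('o2.npy'),2)
p=np.array(r.current_tool_pos()); r.move_linear(p+[0,0,.0015],vel=.03)
rel_bottle(); r.move_to([.3,-.35,.45],down(-np.pi/2)); st()
d=snap('top','t11.png'); np.savez('pics/t11.npz',**d);print(bottles(d)); cv2.imwrite('pics/t11c.png',cv2.resize(d['pixels'][130:360,110:540,::-1],None,fx=1.8,fy=1.8))
snap('side','s11.png')
```

```text
t 78.22 p [0.4566 0.1185 0.2483] F [ 0.15 -0.25 -1.69] M [-0.34  0.03  0.02] open 0.734 q [-0.11   0.206  1.954  0.606  1.07  -0.323]
contact dz 0.0030000000000000022 [-2.42 -2.02 10.23]
t 81.33 p [0.4568 0.1189 0.1021] F [-3.03 -2.28  8.92] M [0.05 0.25 0.16] open 0.733 q [-0.11   0.471  2.054  0.785  0.787 -0.616]
t 81.94 p [0.4568 0.1189 0.1036] F [0.06 0.27 0.07] M [-0.22  0.03 -0.02] open 0.998 q [-0.109  0.468  2.053  0.781  0.79  -0.611]
t 85.62 p [ 0.3004 -0.3496  0.4495] F [-0.65 -0.43  0.44] M [-0.01  0.02  0.02] open 0.999 q [-0.962  0.046  1.553  0.     1.543  0.607]
[([0, 0, 640, 34, 7571], np.float64(-0.627), None), ([473, 240, 34, 32, 618], np.float64(0.128), array([ 0.5448, -0.4259,  0.1206])), ([187, 251, 12, 25, 180], np.float64(0.134), array([0.4751, 0.3014, 0.1231])), ([213, 255, 27, 25, 450], np.float64(0.138), array([0.4688, 0.2284, 0.1198])), ([245, 260, 12, 26, 194], np.float64(0.136), array([0.46  , 0.1608, 0.1241])), ([271, 264, 26, 26, 424], np.float64(0.135), array([0.4527, 0.0872, 0.1201])), ([446, 327, 26, 20, 191], np.float64(0.671), array([ 0.3033, -0.2594,  0.5236]))]
```

View pics/t11c.png

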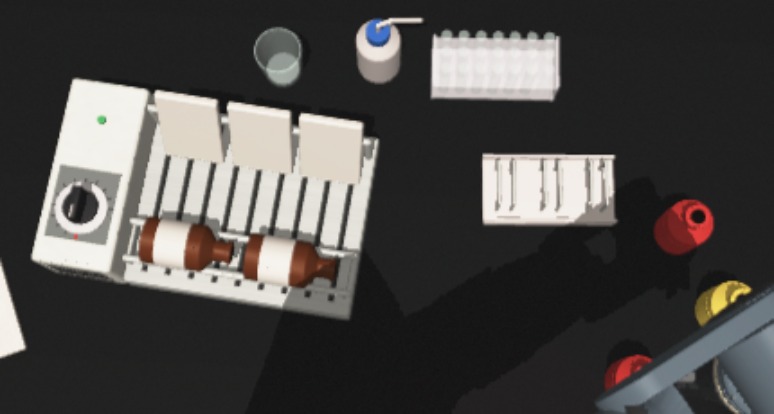

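View pics/s11.png

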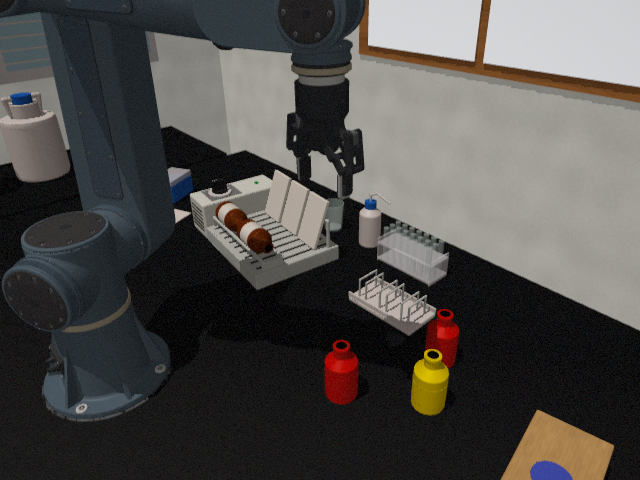

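Everything is in place. A numeric check from depth before handing in.

Run:
```python
from h import *
d=dict(np.load('pics/t11.npz')); W=cloud(d); L=DR.inv().apply((W.reshape(-1,3)-np.r_[DT,0])).reshape(W.shape)*1e3
L[np.isnan(L)]=-9999
for y in PLY:
    m=(abs(L[...,1]-y)<35)&(L[...,2]>75)&(L[...,2]<165)&(L[...,0]>50)&(L[...,0]<115); p=L[m]; c=p.mean(0); n=np.linalg.svd(p-c)[2][2]; n*=-np.sign(n[0])
    m2=(abs(L[...,1]-y)<60)&(L[...,2]>145)&(L[...,2]<185)&(L[...,0]>60)&(L[...,0]<140); yy=L[m2][:,1]
    dist=-(np.array([100,c[1],125])-c)@n
    print(len(p),'tilt deg',np.degrees(np.arcsin(n[2])).round(1),'yaw',np.degrees(np.arctan2(n[1],-n[0])).round(1),'front face->rail axis mm (17 expected)',dist.round(1),'y',np.percentile(yy,[2,98]).round(1))
px=d['pixels'].astype(int)
for a,b in ((-45,75),(-187,-67)):
    m=(L[...,1]>a-10)&(L[...,1]<b+10)&(L[...,2]>100)&(L[...,2]<145)&(abs(L[...,0]+75)<45); p=L[m]
    ymx=np.percentile(p[:,1],99); q=p[p[:,1]>ymx-75]; s=np.linspace(ymx-75,ymx,6); 
    xs=[q[(q[:,1]>=s[i])&(q[:,1]<=s[i+1])] for i in range(5)]
    print('bottle y',p[:,1].min().round(1),ymx.round(1),[( (k[:,0].max()+k[:,0].min())/2).round(1) for k in xs],[np.percentile(k[:,2],95).round(1) for k in xs])
```

```text
610 tilt deg 19.9 yaw 0.3 front face->rail axis mm (17 expected) 15.3 y [-10.5  80.9]
608 tilt deg 20.1 yaw -0.2 front face->rail axis mm (17 expected) 15.6 y [-112.8    2.9]
628 tilt deg 20.2 yaw 0.1 front face->rail axis mm (17 expected) 15.7 y [-194.8  -95.2]
bottle y -46.0 74.0 [np.float64(-73.3), np.float64(-73.9), np.float64(-73.0), np.float64(-73.1), np.float64(-73.4)] [np.float64(131.3), np.float64(132.0), np.float64(132.7), np.float64(130.8), np.float64(131.3)]
bottle y -187.0 -67.4 [np.float64(-73.4), np.float64(-74.0), np.float64(-73.8), np.float64(-73.7), np.float64(-74.1)] [np.float64(132.3), np.float64(132.9), np.float64(132.7), np.float64(132.2), np.float64(132.3)]
```

Run:
```python
from h import *
r.move_to(dry(-40,60,380),down(DY)); d,T=wsnap('w12.png')
```

```text
(no output)
```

View pics/w12.png

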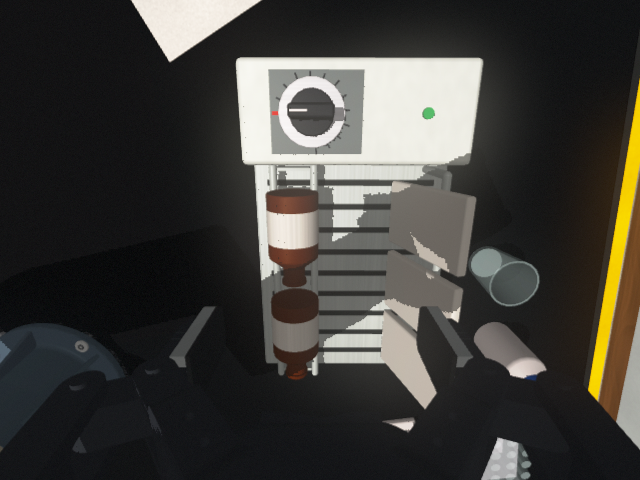

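The knob mark (298,110) points straight at the red tick (275,113). Both bottles lie in line on the bars and the three plates stand apart on the rail. Handing in.

Run:
```python
from h import *
r.sleep(.3); r.hand_in(); print(r.current_t())
```

```text
the job is handed in; nothing more can be done
the job is handed in; nothing more can be done
```

The job is handed in; it took about 90 s of the 210 s allowed, and no verdict is reported.

- **Timer:** I turned the knob back about 1.6 rad until the torque jumped at the stop. In the last picture its mark points at the red tick.
- **Plates:** All three lean on the back rail at 19.9–20.2°, within 0.3° of square. Their tops were set 98 mm apart for 13 mm gaps, and the pictures show them clear of one another.
- **Bottles:** Both amber bottles lie along the bars, about 21 mm apart, with their axes 1–2 mm from the bars' middle.
- **Bystanders:** The tube rack, wash bottle and beaker look unmoved in the pictures; I did not measure them.

One check disagreed slightly. The plates' front faces measured 15.3–15.7 mm from the rail axis, where 17 mm was expected. That is within the 2 mm camera calibration, and I felt contact with the rail when placing each plate. The depth bounds for the plate edges overlapped with the neighbouring plates, so they did not confirm the gaps. The bottle tops also read about 4 mm high in depth, which I put down to depth offset.

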